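# Open the combination lock of the test-block box and present its shackle

### The job

Open the combination lock on the blue test-block box: turn the dial so that its white pointer clicks into the notch at the yellow mark and stop there for a moment, then turn it back until it clicks into the notch at the green mark and leave it there. Then pull the shackle straight up out of the lock and finish holding it up in the gripper, still and upright with its legs hanging down, with its black pad at least 25 cm above the worktop. Do not disturb the small loose things standing round the lock.

Things in the scene. Friction and masses are not known exactly. Their poses are not given: they have to be found in the camera images.
- lock: fixed lock: grey deck 112 (x) x 196 (y) x 40 mm high, a blue steel box 90 x 150 mm, 64 mm high with its dark lid, joined on at x = 55 to 150 mm. Origin: centre of the deck's underside, on the worktop; x points away from the robot at yaw 0, y left, z up. Dial axis at y = +40 mm, shackle middle at y = -41 mm. A steel hasp strap lies on the deck under the shackle's arch.
- dial (a joint): dial angle, rad, counter-clockwise seen from above; at 0 the white pointer points along the lock's -x. Clicks into a notch every 0.349 rad: a spring plunger pulls it to the notch centre and resists with up to about 0.15 N m between notches. Yellow mark -0.698 (left), green mark +0.698 (right), the only notch that frees the shackle. Stops at -0.9 and +0.9.
- dial_grip (a point): on the dial's axis, 82.5 mm above the worktop, 13 mm below the top of the black bar grip (42 x 14 mm, rising 38 mm above the steel dial plate of 42 mm radius; a collar of 24 mm radius rises 6 mm above the plate). The bar lies along the point's x, white pointer at its -x end; pinch it across y.
- dial_pointer (a point): outer end of the white pointer line on the dial plate, at its rim, 41 mm from the axis
- mark_yellow (a point): top of the yellow mark, a block 8 x 8 x 16 mm on the deck just outside the dial's rim
- mark_green (a point): top of the green mark, the same block in green
- shackle_grip (a point): centre of the black rubber pad on top of the shackle, 13 mm thick (x), 26 mm long (y), 13 mm high; 99 mm above the worktop when seated. Pinch it across x, which is the lock's x. The steel legs either side of the pad run down along y = +-23 mm, reaching 81 mm below this point.
- shackle: loose shackle, 0.12 kg, a U of 9 mm steel rod; origin between the lower ends of its legs, z up. The legs stand 22 mm deep in two 12 mm holes. A lug 8 mm wide on its dial side sits under the dial plate with 2.5 mm of play: it lifts out only while the gap in the plate's rim stands over the lug, at the green mark within about 4 degrees.
- loupe: bystander: black eyeglass loupe, 33 mm wide, 35 mm high, left of the lock; origin at its underside
- round_slug: bystander: dark round steel slug, 27 mm wide and high, right of the lock; origin at its underside
- hex_slug: bystander: dark grey hexagonal steel slug, 24 x 28 x 24 mm, on the robot's side of the lock; origin at its underside
There are look-alikes about, which are no part of the job. Leave any orange or red look-alike of the shackle alone.

How it is judged (in metres and radians):
On the way, in this order (a step that is already met when the one before it is completed fails the run):
1. the dial rests in the notch at the yellow mark, the shackle seated (value of joint dial between -0.79 and -0.61 rad and z of shackle_grip in the frame of lock below 0.105 m), for 0.2 s.
2. the dial rests in the notch at the green mark, the shackle still seated (value of joint dial between 0.61 and 0.79 rad and z of shackle_grip in the frame of lock below 0.105 m), for 0.2 s.
3. the shackle is pulled up out of its holes, held in the fingers (z of shackle in the frame of lock above 0.045 m and contact force between the fingers and shackle above 1 N), for 0.05 s.
At the end, for the whole second after the job is handed in: The shackle is held between the fingers, touching nothing of the lock, its pad at least 235 mm above the worktop, upright within 0.35 rad and still (under 30 mm/s); the dial stands at the green mark within 0.12 rad (height (world z) of shackle_grip above 0.235 m and angle between shackle's own z axis and vertical below 0.35 rad and contact force between the fingers and shackle above 1 N and contact force between lock and shackle below 0.1 N and linear speed of shackle below 0.03 m/s and value of joint dial between 0.58 and 0.82 rad); the arm keeps its last pose, push and grip.
It fails at once if a bystander is moved by more than 20 mm (distance of any of loupe, round_slug, hex_slug from where it was at the start of the episode above 0.02 m).
It also fails if it takes over 54 s, if anything falls off the work surface, if the arm or the gripper's body presses on something with over 40 N, if the wrist force passes 120 N, or if a joint passes its speed limit or range.

### The arm

A 6-joint arm with a two-finger parallel gripper is mounted at the origin on a cart in front of the work surface, level with it; the furniture and walls round the work are solid. World frame = base frame: x ahead of the robot, y to its left, z up, the work surface at z = 0. Lengths are in m, angles in degrees, forces in N, time in s.
With the tool pointing down it reaches from about 0.35 to 0.875 m from the base axis. Payload 4.2 kg.
Tool frame: the origin (TCP) lies midway between the tips of the shut fingers; the grasp point (between the pads) lies r.grasp_offset behind it (r.grasp_offset is the distance from the TCP to the grasp point, in m); z points along the fingers, y is the direction in which the jaws open and shut (so a half turn about z gives the same grasp; the last joint's range is limited). The gripper opens to 87 mm and grips with 3 to 60 N. Pads are 19 mm wide; open, the fingers measure 117 mm over their backs; the gripper's body (75 mm by 190 mm) begins 51 mm behind the grasp point.
Start: joints at [-52.277, 22.042, 0.453, 0, -68.411, -14.817], TCP at [0.243, -0.576, 0.223] pointing down, gripper open.
Joint ranges: [-179.83, 179.83], [-69.29, 118.12], [-61.27, 80.66], [-181.25, 117.63], [-171.15, -9.14], [-177.46, 177.46]. Speed limits (degrees/s): [159.86, 159.86, 180, 180, 180, 180].

### API

Orientations are given as a 3x3 rotation matrix whose columns are the frame's x, y, z axes.
In Python, from station import sense, optics, r gives the robot as it stands. The module is installed in compiled form; this text tells all that it offers.
- The arm moves only by the tool servo_tool, never from a script. Its argument "deltas" is a list of rows, each an object with "slide": the shift along the tool's x, y, z in units of 25 mm (1.0 is 25 mm), a list of three; "spin": the turn about the tool's z in units of 8 degrees (1.0 is 8 degrees). A call has 1 to 10 rows; each row shifts and turns the pose as measured when the row begins, along the tool's axes as they then stand; what a row does not reach is not made up. A row lasts 1/10 s, in which the tool goes at most 50 mm and 8.59 degrees, less where a joint would pass 70% of its speed; a pose out of reach is approached as far as the arm can. A call is refused whole if a number of a shift passes 1 or a number of a turn 1, either way. A call with a gripper value outside its range is refused whole. "gripper" is the closure in counts, from 0 (fully open) to 255 (shut), set as the call begins (left out, the last holds). The fingers move at their own pace and stop on an object; the grip force is fixed at half the most. Time passes only in rows, so rows that do not move let the fingers close. It gives the time, the measured TCP pose, the force and the opening at its end, in the units of the state.
- sense(): the state, without advancing time (a new reading comes with each control period).
- optics.capture(name): name is "scene" or "side" or "wrist"; returns a dict with "frame" (400x640x3 uint8, red, green, blue), "camera_matrix" (3x3 intrinsics, pixels), "eye" and "rotation" of the camera in the world. Camera axes: x right, y down, z forward; pixel columns grow to the right and rows downward; lengths in m; the calibration is good to about 2 mm. The wrist camera is an equidistant fisheye: a pixel r from the principal point sees the ray r / f radians off the axis. A picture is of the moment at which its call begins. There is no depth.
- r.finish_job(): hands the job in, once; it reports no verdict.
The state is a dict: "time_s": time; "joints": joint angles; "joint_velocities": joint speeds; "effort": joint torques, N m; "tcp_pos": TCP position; "ee_rot": TCP orientation; "wrist_force": force on the tool from outside, world axes, zero at the start; "moment": the same for the moment, N m; "gripper_width": opening from 0.0 (shut) to 1.0 (fully open).
Only numpy, scipy, OpenCV 4.12 (cv2) and the standard library are available. Lean on these libraries where they do the work, as an engineer would, in place of code of your own. Each camera call takes 0.05 s, during which the arm holds its last target.

## Working session

There is one attempt and no reset: what is moved stays moved. The work goes in short steps, Python scripts to look and compute and a tool call to move; the robot and the scene stay as the last step left them, time stands still between calls to the robot, and variables do not carry over. Pictures are saved under pics/ and viewed, and the job is handed in when it is done.

Besides the shell and the picture viewer there is one more tool, called after "Call:" as a command line: name --argument value ..., lists and objects as JSON in quotes. servo_tool: Moves the arm, as the interface text tells. Its arguments: {"type":"object","properties":{"deltas":{"type":"array"},"gripper":{"type":"number"}},"required":["deltas"]}

```bash
mkdir -p pics; ls; python3 - <<'E'
from station import sense, optics, r
import cv2,numpy as np
s=sense();print({k:np.round(v,3).tolist() for k,v in s.items()}, r.grasp_offset)
for n in ["scene","side","wrist"]:
    c=optics.capture(n);cv2.imwrite(f"pics/{n}0.png",c["frame"][:,:,::-1]);print(n,np.round(c["camera_matrix"],1).tolist(),np.round(c["eye"],3),np.round(c["rotation"],3).tolist())
E
```

```text
pics
{'time_s': 0.0, 'joints': [-52.278, 22.089, 0.379, -0.027, -68.411, -14.817], 'joint_velocities': [0.115, 0.025, -0.015, 0.053, -0.036, 0.029], 'effort': [0.001, -39.067, 18.741, 4.22, 0.011, -0.0], 'tcp_pos': [0.243, -0.575, 0.221], 'ee_rot': [[-0.921, -0.389, -0.001], [-0.389, 0.921, 0.002], [0.0, 0.002, -1.0]], 'wrist_force': [0.093, -0.07, 0.421], 'moment': [0.023, 0.007, -0.085], 'gripper_width': 0.999} 0.0187
scene [[511.5, 0.0, 317.3], [0.0, 511.5, 200.8], [0.0, 0.0, 1.0]] [-0.234 -0.573  0.545] [[0.635, -0.32, 0.703], [-0.772, -0.266, 0.577], [0.002, -0.909, -0.416]]
side [[471.4, 0.0, 320.4], [0.0, 471.4, 200.2], [0.0, 0.0, 1.0]] [ 0.327 -0.761  0.54 ] [[0.973, -0.096, 0.21], [-0.231, -0.456, 0.859], [0.013, -0.885, -0.466]]
wrist [[309.7, 0.0, 319.4], [0.0, 309.7, 202.9], [0.0, 0.0, 1.0]] [ 0.178 -0.603  0.384] [[-0.389, 0.888, 0.245], [0.921, 0.375, 0.105], [0.002, 0.266, -0.964]]
```

View pics/scene0.png

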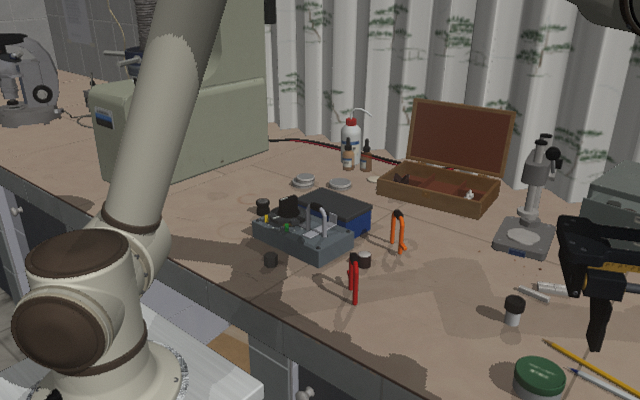

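View pics/side0.png

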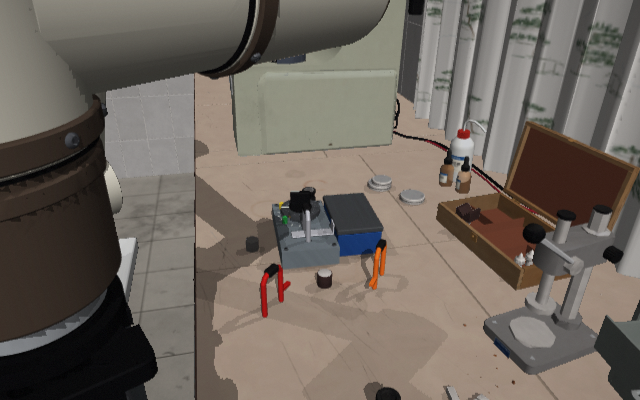

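View pics/wrist0.png

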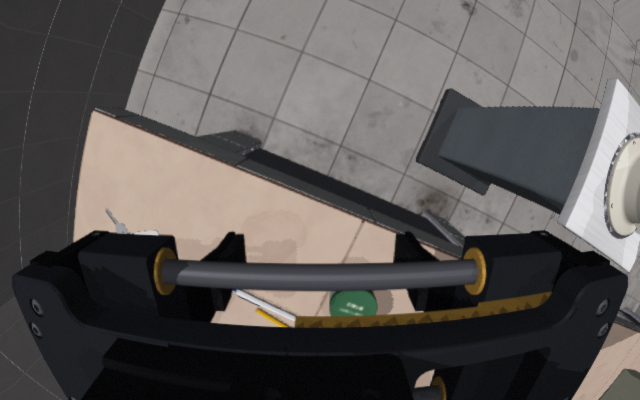

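```bash
python3 - <<'E'
import cv2
a=cv2.imread("pics/scene0.png")[180:310,240:420];cv2.imwrite("pics/sz0.png",cv2.resize(a,None,fx=4.4,fy=4.4,interpolation=2))
a=cv2.imread("pics/side0.png")[175:320,235:395];cv2.imwrite("pics/dz0.png",cv2.resize(a,None,fx=4.1,fy=4.1,interpolation=2))
E
```

```text
(no output)
```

View pics/sz0.png

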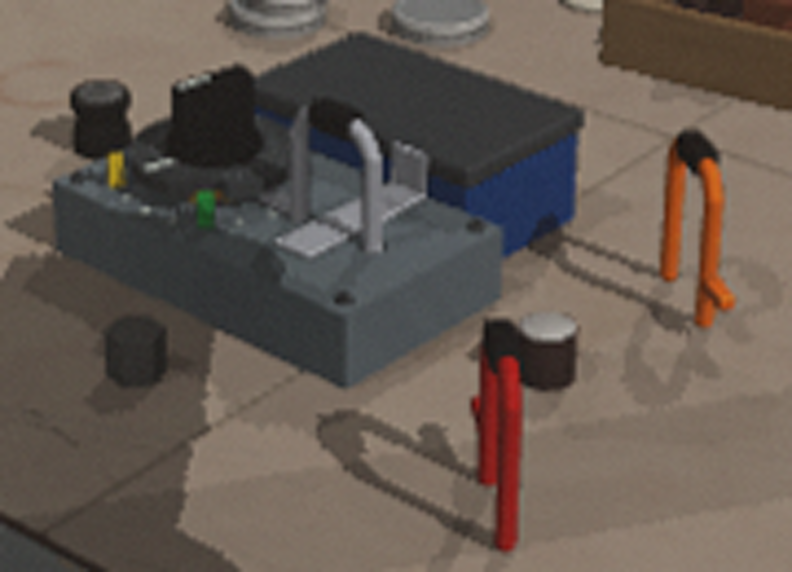

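View pics/dz0.png

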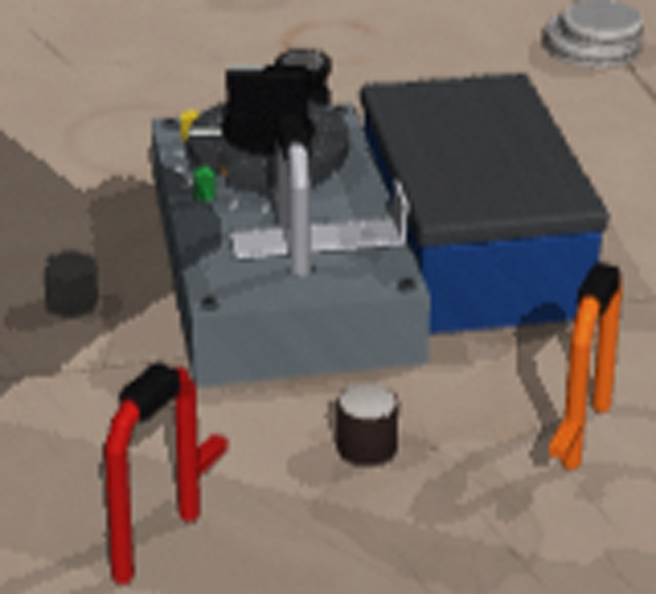

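```bash
cat > h.py <<'E'
import numpy as np,cv2
from station import sense,optics,r
def ray(c,p):
    K=np.array(c["camera_matrix"]);d=np.array([(p[0]-K[0,2])/K[0,0],(p[1]-K[1,2])/K[1,1],1.]);d=np.array(c["rotation"])@d;return np.array(c["eye"]),d
def plane(c,p,z):
    e,d=ray(c,p);return e+d*(z-e[2])/d[2]
def tri(l):
    A=np.zeros((3,3));b=np.zeros(3)
    for c,p in l:
        e,d=ray(c,p);d=d/np.linalg.norm(d);M=np.eye(3)-np.outer(d,d);A+=M;b+=M@e
    return np.linalg.solve(A,b)
def proj(c,X):
    q=np.array(c["rotation"]).T@(np.array(X)-c["eye"]);K=np.array(c["camera_matrix"])
    return (K@(q/q[2]))[:2]
def wproj(c,X):
    q=np.array(c["rotation"]).T@(np.array(X)-c["eye"]);K=np.array(c["camera_matrix"])
    t=np.arctan2(np.hypot(q[0],q[1]),q[2]);n=q[:2]/np.hypot(q[0],q[1]);return K[:2,2]+K[0,0]*t*n
def wray(c,p):
    K=np.array(c["camera_matrix"]);v=np.array(p)-K[:2,2];rr=np.hypot(*v);t=rr/K[0,0]
    d=np.array([*(v/rr*np.sin(t)),np.cos(t)]);return np.array(c["eye"]),np.array(c["rotation"])@d
def wplane(c,p,z):
    e,d=wray(c,p);return e+d*(z-e[2])/d[2]
E
python3 - <<'E'
from h import *
np.set_printoptions(precision=4,suppress=True)
S=optics.capture("scene");D=optics.capture("side")
L=np.array([[-56,98],[-56,-98],[56,-98]])/1000
f=lambda q,s,o:(q[0]/s+o[0],q[1]/s+o[1])
s=lambda q:f(q,4.4,(240,180)); d=lambda q:f(q,4.1,(235,175))
ps=[s((55,187)),s((347,307)),s((500,233))];pd=[d((153,121)),d((190,312)),d((428,292))]
W=[];Lw=[]
for c,ps_ in ((S,ps),(D,pd)):
    P=np.array([plane(c,p,.04)[:2] for p in ps_]);print(P);W+=list(P);Lw+=list(L)
W=np.array(W);Lw=np.array(Lw)
def fit(W,Lw):
    a,b=Lw-Lw.mean(0),W-W.mean(0)
    th=np.arctan2((a[:,0]*b[:,1]-a[:,1]*b[:,0]).sum(),(a*b).sum())
    R=np.array([[np.cos(th),-np.sin(th)],[np.sin(th),np.cos(th)]]);t=W.mean(0)-R@Lw.mean(0)
    return th,R,t,W-(Lw@R.T+t)
for sl in (slice(0,3),slice(3,6),slice(0,6)):
    th,R,t,e=fit(W[sl],Lw[sl]);print(np.degrees(th),t,e.round(4).tolist())
print("dial",R@[0,.04]+t,"shackle",R@[0,-.041]+t)
print("yel",tri([(S,s((116,155))),(D,d((189,118)))]),"grn",tri([(S,s((205,195))),(D,d((205,172)))]))
print("pad",tri([(S,s((336,110))),(D,d((294,125)))]))
print("bar top",[plane(S,s(q),.0955) for q in ((178,82),(250,68))],[plane(D,d(q),.0955) for q in ((228,72),(312,72))])
print("ptr",plane(S,s((148,166)),.058),plane(D,d((190,132)),.058))
print("hex",plane(S,s((135,325)),.024),"rnd",plane(S,s((548,330)),.027),"loupe",plane(S,s((100,95)),.035), plane(D,d((303,60)),.035))
print("red", tri([(S,s((497,335))),(D,d((152,390)))]),"or",tri([(S,s((695,150))),(D,d((602,285)))]))
E
```

```text
[[ 0.4405  0.1621]
 [ 0.4414 -0.0229]
 [ 0.5415 -0.0346]]
[[ 0.4427  0.1629]
 [ 0.433  -0.0241]
 [ 0.5445 -0.0312]]
-1.9852760971361565 [0.4942 0.0669] [[-0.0012, -0.0046], [0.0065, 0.0062], [-0.0053, -0.0016]]
-2.622283782723843 [0.4935 0.0676] [[0.0007, -0.0052], [-0.0001, 0.0035], [-0.0005, 0.0016]]
-2.3058480529164096 [0.4939 0.0672] [[-0.0014, -0.0053], [0.0074, 0.0055], [-0.0044, -0.0017], [0.0009, -0.0045], [-0.001, 0.0043], [-0.0014, 0.0017]]
dial [0.4955 0.1072] shackle [0.4922 0.0263]
yel [0.4588 0.1366 0.0563] grn [0.4573 0.0765 0.0559]
pad [0.4922 0.0256 0.1044]
bar top [array([0.4822, 0.1163, 0.0955]), array([0.5169, 0.1005, 0.0955])] [array([0.4746, 0.1046, 0.0955]), array([0.5164, 0.0958, 0.0955])]
ptr [0.4607 0.1174 0.058 ] [0.4556 0.1138 0.058 ]
hex [0.389  0.0582 0.024 ] rnd [ 0.5005 -0.0912  0.027 ] loupe [0.5392 0.2299 0.035 ] [0.5403 0.2287 0.035 ]
red [ 0.4014 -0.1335  0.0828] or [ 0.6019 -0.1018  0.0816]
```

Call:
servo_tool --deltas '[{"slide": [-1, 1, -0.2], "spin": 0}, {"slide": [-1, 1, -0.2], "spin": 0}, {"slide": [-1, 1, 0], "spin": 0}, {"slide": [-1, 1, 0], "spin": 0}, {"slide": [-1, 1, 0], "spin": 0}, {"slide": [-1, 1, 0], "spin": 0}, {"slide": [-1, 1, 0], "spin": 0}, {"slide": [-1, 1, 0], "spin": 0}, {"slide": [-1, 1, 0], "spin": 0}, {"slide": [-1, 1, 0], "spin": 0}]' --gripper 140

```text
time_s: 1.25
tcp_pos: [0.3792, -0.2394, 0.2306]
ee_rot: [[-0.925, -0.381, -0.001], [-0.381, 0.925, 0.002], [-0.0, 0.003, -1.0]]
wrist_force: [0.5, -0.2, 0.0]
gripper_width: 0.452
```

Call:
servo_tool --deltas '[{"slide": [-1, 1, 0], "spin": 0}, {"slide": [-1, 1, 0], "spin": 0}, {"slide": [-1, 1, 0], "spin": 0}, {"slide": [-1, 1, 0], "spin": 0}, {"slide": [-1, 1, 0], "spin": 0}, {"slide": [-1, 1, 0], "spin": 0}, {"slide": [-1, 1, 0], "spin": 0}, {"slide": [-1, 1, 0], "spin": 0}, {"slide": [-0.5, 1, 0], "spin": 0}, {"slide": [0, 0.5, 0], "spin": 0}]'

```text
time_s: 2.25
tcp_pos: [0.4885, 0.0773, 0.2328]
ee_rot: [[-0.923, -0.385, 0.004], [-0.385, 0.923, 0.003], [-0.005, 0.001, -1.0]]
wrist_force: [-0.1, 1.0, 0.3]
gripper_width: 0.452
```

Call:
servo_tool --deltas '[{"slide": [0, 0, 0], "spin": 1}, {"slide": [0, 0, 0], "spin": 1}, {"slide": [0, 0, 0], "spin": 1}, {"slide": [0, 0, 0], "spin": 0}]'

```text
time_s: 2.65
tcp_pos: [0.486, 0.0781, 0.2324]
ee_rot: [[-0.999, 0.036, 0.002], [0.036, 0.999, 0.003], [-0.002, 0.003, -1.0]]
wrist_force: [-0.3, 0.3, 0.2]
gripper_width: 0.456
```

```bash
python3 - <<'E'
from h import *
for n in ["scene","side","wrist"]:
    c=optics.capture(n);cv2.imwrite(f"pics/{n}1.png",c["frame"][:,:,::-1])
np.save("w1.npy",c,allow_pickle=True)
print(sense()["joints"])
for X in ([.4955,.107,.0955],[.4922,.0263,.1055]):print(wproj(c,X))
E
```

```text
[ 2.80019648e+01  8.52411922e+00 -1.67536985e+01 -9.15947937e-02
 -6.45335845e+01 -1.19879377e+02]
[347.72194172 199.44120105]
[265.88675985 201.52525453]
```

View pics/wrist1.png

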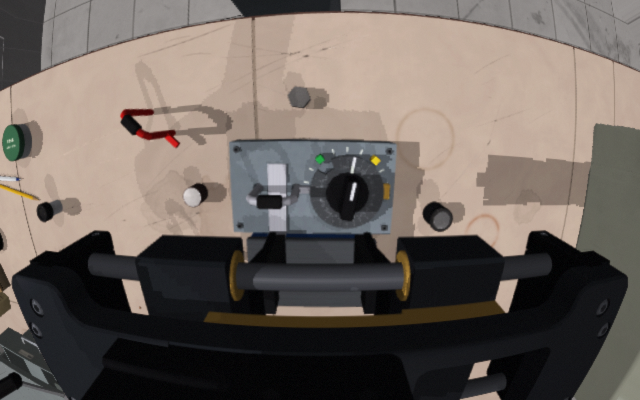

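View pics/side1.png

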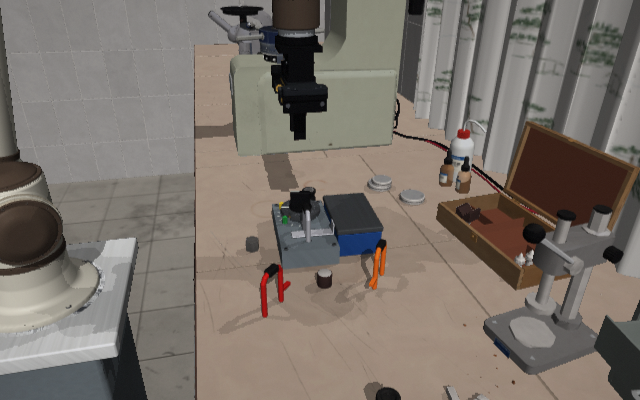

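```bash
python3 - <<'E'
import cv2
a=cv2.imread("pics/wrist1.png")[130:250,225:405];cv2.imwrite("pics/wz1.png",cv2.resize(a,None,fx=4.4,fy=4.4,interpolation=2))
E
```

```text
(no output)
```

View pics/wz1.png

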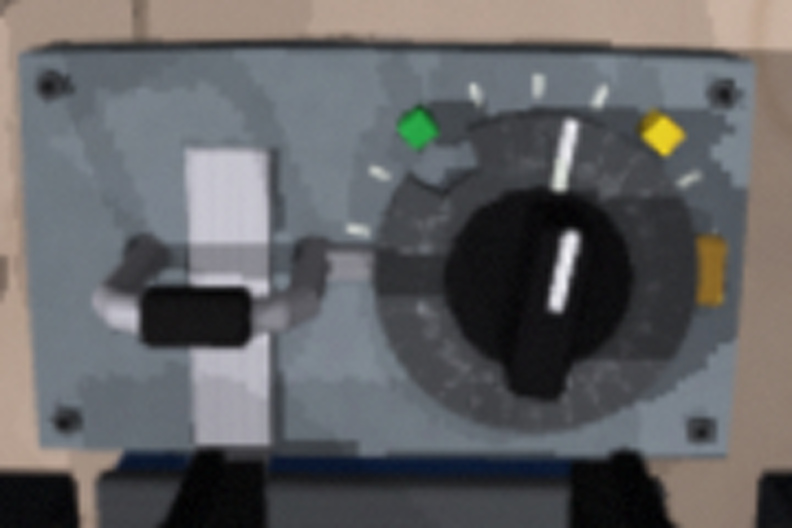

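```bash
python3 - <<'E'
from h import *
np.set_printoptions(precision=4,suppress=True)
c=np.load("w1.npy",allow_pickle=True).item()
q=lambda p:(p[0]/4.4+225,p[1]/4.4+130)
g=lambda p,z:wplane(c,q(p),z)[:2]
cor=[g((22,55),.04),g((755,65),.04),g((728,452),.04),g((40,452),.04)]
print(np.array(cor))
scr=[g(p,.041) for p in ((52,86),(722,94),(700,430),(66,420))];print("screws",np.array(scr), np.mean(scr,0))
print("pad",g((196,315),.1055),"grn",g((418,128),.056),"yel",g((662,134),.056))
a,b=g((575,122),.0575),g((562,188),.0575);print("ptr",a,b,np.degrees(np.arctan2(*(b-a)[::-1])))
a,b=g((572,234),.0955),g((554,308),.0955);print("bar line",a,b,np.degrees(np.arctan2(*(b-a)[::-1])))
a,b=g((563,234),.0955),g((540,395),.0955);print("bar ",a,b)
print("dial circle", np.mean([g(p,.0575) for p in ((376,272),(698,272))],0),np.mean([g(p,.0575) for p in ((538,112),(538,432))],0))
for p in ((537,85),(598,95),(475,92)):print("tick",g(p,.04))
E
```

```text
[[ 0.4366 -0.0242]
 [ 0.4463  0.1705]
 [ 0.5553  0.1656]
 [ 0.5489 -0.0304]]
screws [[ 0.4454 -0.0162]
 [ 0.4539  0.1612]
 [ 0.5478  0.1569]
 [ 0.539  -0.0212]] [0.4965 0.0702]
pad [0.4924 0.0299] grn [0.4592 0.0805] yel [0.4622 0.1422]
ptr [0.4586 0.1198] [0.4753 0.1163] -11.776140169922877
bar line [0.479  0.1144] [0.4962 0.1102] -13.839797729596087
bar  [0.479  0.1124] [0.517  0.1069]
dial circle [0.4968 0.1101] [0.4981 0.1101]
tick [0.4508 0.112 ]
tick [0.4538 0.128 ]
tick [0.4522 0.0957]
```

Call:
servo_tool --deltas '[{"slide": [-0.2, 0.7, 0], "spin": 0}, {"slide": [-0.2, 0.6, 0], "spin": 0}, {"slide": [0, 0, 0.7], "spin": 0.7}, {"slide": [0, 0, 1], "spin": 0.7}, {"slide": [0, 0, 1], "spin": 0}, {"slide": [0, 0, 1], "spin": 0}, {"slide": [0, 0, 0], "spin": 0}]'

```text
time_s: 3.5
tcp_pos: [0.5023, 0.1184, 0.1385]
ee_rot: [[-0.974, 0.225, 0.008], [0.225, 0.974, 0.005], [-0.007, 0.007, -1.0]]
wrist_force: [-1.3, -0.6, -0.2]
gripper_width: 0.451
```

```bash
cat > shot.py <<'E'
from h import *
import sys
t=sys.argv[1];np.set_printoptions(precision=4,suppress=True)
W=optics.capture("wrist");S=optics.capture("scene");D=optics.capture("side")
np.save(f"c{t}.npy",dict(W=W,S=S,D=D),allow_pickle=True)
s=sense();p=s["tcp_pos"]
def crop(c,X,w,h,fish=False):
    q=(wproj if fish else proj)(c,X);x,y=int(q[0]-w/2),int(q[1]-h/2);x=max(0,min(640-w,x));y=max(0,min(400-h,y));print("crop",x,y);return cv2.resize(c["frame"][y:y+h,x:x+w,::-1],None,fx=400/w,fy=400/w,interpolation=2)
X=np.array([.495,.08,.07])
a=crop(S,X,130,130);b=crop(D,X,130,130)
cv2.imwrite(f"pics/m{t}.png",np.hstack([a,b]))
cv2.imwrite(f"pics/w{t}.png",W["frame"][:,:,::-1])
print(s["time_s"],p,s["ee_rot"],s["wrist_force"],s["moment"],s["gripper_width"],s["joints"])
E
python3 shot.py 2
```

```text
crop 232 147
crop 237 142
3.65 [0.5051 0.1193 0.1428] [[-0.9743  0.2248  0.0164]
 [ 0.225   0.9743  0.0088]
 [-0.014   0.0123 -0.9998]] [-0.216  -0.7775 -0.1094] [-0.0243 -0.0279  0.029 ] 0.44812237189635395 [  31.251    15.6409  -21.6442    0.0712  -51.6492 -134.2928]
```

View pics/m2.png

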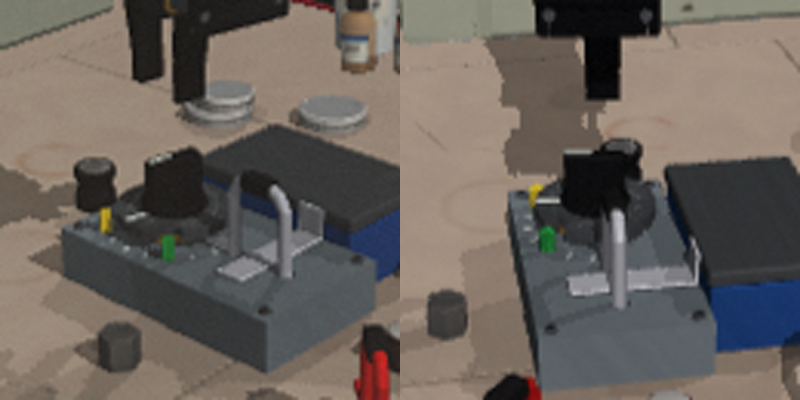

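View pics/w2.png

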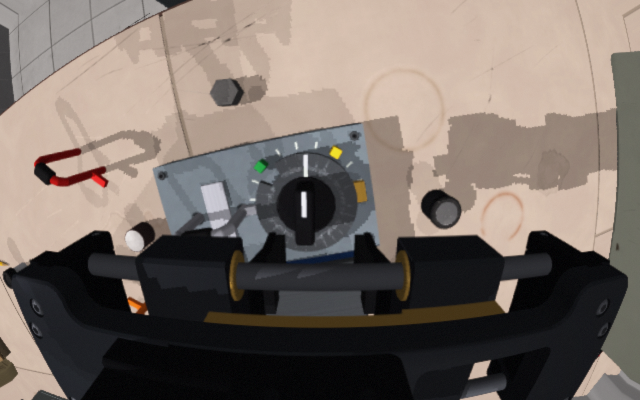

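Call:
servo_tool --deltas '[{"slide": [0, 0, 0], "spin": 0}, {"slide": [0, 0, 0], "spin": 0}]'

```text
time_s: 3.85
tcp_pos: [0.5068, 0.1204, 0.1456]
ee_rot: [[-0.974, 0.224, 0.021], [0.224, 0.975, 0.011], [-0.018, 0.016, -1.0]]
wrist_force: [-0.2, 0.5, 0.7]
gripper_width: 0.454
```

```bash
python3 - <<'E'
from h import *
np.set_printoptions(precision=4,suppress=True)
s=sense();print(s["tcp_pos"],s["ee_rot"])
W=optics.capture("wrist");np.save("c3.npy",W,allow_pickle=True)
print(W["eye"])
a=W["frame"][120:250,200:390,::-1];cv2.imwrite("pics/w3z.png",cv2.resize(a,None,fx=4.2,fy=4.2,interpolation=2))
E
```

```text
[0.5068 0.1204 0.1456] [[-0.9744  0.2238  0.0212]
 [ 0.2241  0.9745  0.0111]
 [-0.0182  0.0156 -0.9997]]
[0.4341 0.1354 0.3067]
```

View pics/w3z.png

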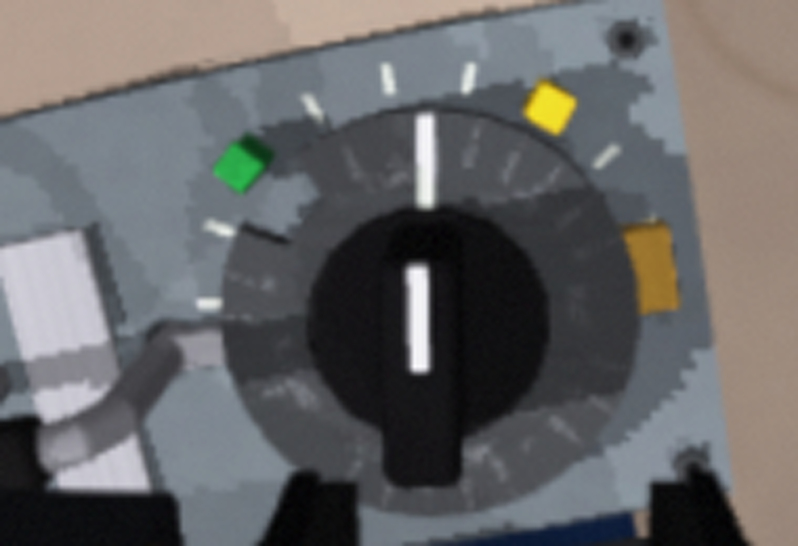

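Call:
servo_tool --deltas '[{"slide": [0, 0, 0], "spin": 0}]'

```text
time_s: 4.0
tcp_pos: [0.5072, 0.1205, 0.1465]
ee_rot: [[-0.974, 0.224, 0.023], [0.224, 0.974, 0.012], [-0.02, 0.017, -1.0]]
wrist_force: [0.2, -0.4, -0.1]
gripper_width: 0.455
```

Call:
servo_tool --deltas '[{"slide": [0, 0, 0], "spin": 0}, {"slide": [0, 0, 0], "spin": 0}]'

```text
time_s: 4.2
tcp_pos: [0.5075, 0.1205, 0.1473]
ee_rot: [[-0.974, 0.224, 0.024], [0.224, 0.974, 0.013], [-0.021, 0.018, -1.0]]
wrist_force: [-0.3, -1.1, -0.1]
gripper_width: 0.448
```

```bash
python3 - <<'E'
from h import *
np.set_printoptions(precision=4,suppress=True)
s=sense();print(s["joints"],s["joint_velocities"],s["effort"])
E
```

```text
[  31.2619   15.3448  -21.3346    0.1238  -51.7514 -134.2885] [-0.026  -0.2427  0.1616  0.0073 -0.0711  0.0396] [  0.0132 -30.4945  16.1873   3.5656  -0.0213  -0.0006]
```

```bash
python3 - <<'E'
from h import *
np.set_printoptions(precision=4,suppress=True)
c=np.load("c3.npy",allow_pickle=True).item()
q=lambda p:(p[0]/4.2+200,p[1]/4.2+120)
g=lambda p,z:wplane(c,q(p),z)[:2]
A=np.array([g(p,.0575) for p in ((222,300),(638,300),(430,106),(430,517))]);
print(A)
# circle fit
B=np.c_[2*A,np.ones(4)];x=np.linalg.lstsq(B,(A**2).sum(1),rcond=None)[0];print("axis",x[:2],np.sqrt(x[2]+x[0]**2+x[1]**2))
a,b=g((425,115),.0575),g((427,205),.0575);print("ptr",a,b,np.degrees(np.arctan2(*(b-a)[::-1])))
a,b=g((415,265),.0955),g((420,372),.0955);print("bar",a,b,np.degrees(np.arctan2(*(b-a)[::-1])))
print("barmid",g((422,360),.0955), g((422,480),.0955))
print("grn",g((243,163),.056),"yel",g((551,107),.056))
s=sense();R=s["ee_rot"];p=s["tcp_pos"]
print(p, "dial in tool",R.T@(np.array([*x[:2],.0675])-p))
print(np.degrees(np.arctan2(R[1,1],R[0,1])))
E
```

```text
[[0.4844 0.0703]
 [0.5034 0.1512]
 [0.4567 0.1201]
 [0.5395 0.0998]]
axis [0.4981 0.1098] 0.042186614620686604
ptr [0.4582 0.1187] [0.4754 0.115 ] -12.299191018254184
bar [0.4785 0.1137] [0.4968 0.1101] -11.335162605213627
barmid [0.4948 0.1109] [0.5162 0.1056]
grn [0.4589 0.0816] yel [0.4623 0.1426]
[0.5075 0.1205 0.1473] dial in tool [ 0.0084 -0.014   0.0794]
77.05943329187625
```

Call:
servo_tool --deltas '[{"slide": [0.17, -0.3, 0.2], "spin": 0}, {"slide": [0.17, -0.27, 0.4], "spin": 0}, {"slide": [0, 0, 0.5], "spin": 0}, {"slide": [0, 0, 0.4], "spin": 0}, {"slide": [0, 0, 0.2], "spin": 0}, {"slide": [0, 0, 0], "spin": 0}, {"slide": [0, 0, 0], "spin": 0}]'

```text
time_s: 4.9
tcp_pos: [0.4947, 0.1068, 0.1017]
ee_rot: [[-0.974, 0.225, 0.023], [0.225, 0.974, 0.012], [-0.019, 0.017, -1.0]]
wrist_force: [0.1, -0.1, 0.9]
gripper_width: 0.456
```

```bash
cat > dt.py <<'E'
from h import *
np.set_printoptions(precision=4,suppress=True)
s=sense();R=s["ee_rot"];p=s["tcp_pos"]
print(s["time_s"],p,"dial in tool/25mm",R.T@(np.array([.4975,.109,.0675])-p)/.025, "yaw y",np.degrees(np.arctan2(R[1,1],R[0,1])),"z",R[:,2],s["wrist_force"],s["moment"])
E
python3 dt.py; python3 shot.py 4;python3 dt.py
```

```text
4.9 [0.4947 0.1068 0.1017] dial in tool/25mm [-0.0637  0.0896  1.3713] yaw y 77.0104436942548 z [ 0.0228  0.0122 -0.9997] [ 0.1224 -0.0687  0.9426] [-0.0875 -0.0242  0.0675]
crop 232 147
crop 237 142
5.05 [0.4949 0.107  0.1021] [[-0.9741  0.2247  0.0237]
 [ 0.225   0.9743  0.0127]
 [-0.0202  0.0177 -0.9996]] [0.4254 0.4583 0.4641] [-0.0467  0.005   0.0066] 0.45425755627381975 [  30.632    17.2399  -26.5451    0.0893  -44.6759 -133.6925]
5.05 [0.4949 0.107  0.1021] dial in tool/25mm [-0.0547  0.0785  1.3863] yaw y 77.01244788753641 z [ 0.0237  0.0127 -0.9996] [0.4254 0.4583 0.4641] [-0.0467  0.005   0.0066]
```

View pics/m4.png

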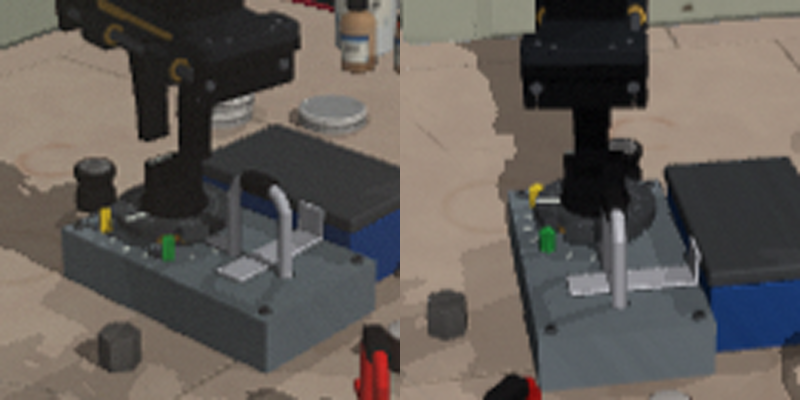

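View pics/w4.png

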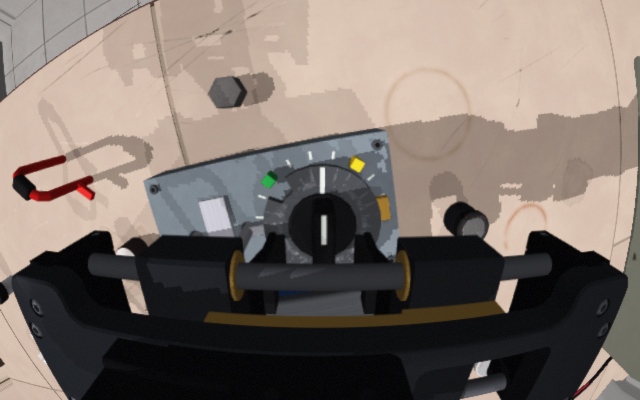

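Call:
servo_tool --deltas '[{"slide": [-0.06, 0.08, 0.2], "spin": 0}, {"slide": [0, 0, 0.4], "spin": 0}, {"slide": [0, 0, 0.4], "spin": 0}, {"slide": [0, 0, 0.2], "spin": 0}, {"slide": [0, 0, 0.05], "spin": 0}, {"slide": [0, 0, 0], "spin": 0}]'

```text
time_s: 5.65
tcp_pos: [0.498, 0.1094, 0.0681]
ee_rot: [[-0.974, 0.225, 0.024], [0.225, 0.974, 0.013], [-0.02, 0.018, -1.0]]
wrist_force: [0.4, -0.5, 0.2]
gripper_width: 0.455
```

```bash
python3 dt.py
```

```text
5.65 [0.498  0.1094 0.0681] dial in tool/25mm [ 0.0152 -0.0188  0.0245] yaw y 77.02339712158388 z [ 0.0238  0.0128 -0.9996] [ 0.4348 -0.5342  0.165 ] [-0.0871  0.019   0.0353]
```

Call:
servo_tool --deltas '[{"slide": [0, 0, 0], "spin": 0}, {"slide": [0, 0, 0], "spin": 0}, {"slide": [0, 0, 0], "spin": 0}, {"slide": [0, 0, 0], "spin": 0}]' --gripper 255

```text
time_s: 6.05
tcp_pos: [0.4983, 0.1094, 0.0687]
ee_rot: [[-0.974, 0.224, 0.025], [0.225, 0.974, 0.013], [-0.021, 0.018, -1.0]]
wrist_force: [0.1, -9.0, 0.4]
gripper_width: 0.174
```

```bash
python3 dt.py
```

```text
6.05 [0.4983 0.1094 0.0687] dial in tool/25mm [ 0.029  -0.0225  0.0483] yaw y 77.04288811313255 z [ 0.0246  0.0129 -0.9996] [ 0.097  -8.9532  0.4272] [-2.801  -0.0298 -0.0372]
```

Call:
servo_tool --deltas '[{"slide": [0, -0.04, 0], "spin": 0.5}, {"slide": [0, 0, 0], "spin": 0.5}, {"slide": [0, 0, 0], "spin": 0.5}, {"slide": [0, 0, 0], "spin": 0.5}]'

```text
time_s: 6.45
tcp_pos: [0.4978, 0.1082, 0.0688]
ee_rot: [[-0.872, 0.488, 0.024], [0.488, 0.873, 0.011], [-0.016, 0.022, -1.0]]
wrist_force: [0.6, -0.4, -1.3]
gripper_width: 0.159
```

```bash
python3 dt.py
```

```text
6.45 [0.4978 0.1082 0.0688] dial in tool/25mm [0.0277 0.0217 0.0501] yaw y 60.777425992840456 z [ 0.0241  0.0112 -0.9996] [ 0.5668 -0.4318 -1.2689] [-0.4552 -0.0732  0.0436]
```

Call:
servo_tool --deltas '[{"slide": [0, 0, 0], "spin": 0.5}, {"slide": [0, 0, 0], "spin": 0.5}, {"slide": [0, 0, 0], "spin": 0.5}, {"slide": [0, 0, 0], "spin": 0.2}, {"slide": [0, 0, 0], "spin": 0}]'

```text
time_s: 6.95
tcp_pos: [0.4977, 0.1077, 0.0688]
ee_rot: [[-0.731, 0.682, 0.023], [0.683, 0.731, 0.009], [-0.011, 0.022, -1.0]]
wrist_force: [1.6, -0.2, -0.8]
gripper_width: 0.16
```

```bash
python3 dt.py; python3 shot.py 5
```

```text
6.95 [0.4977 0.1077 0.0688] dial in tool/25mm [0.0405 0.0316 0.0507] yaw y 46.966439669576545 z [ 0.0234  0.0086 -0.9997] [ 1.6018 -0.1534 -0.8279] [-0.1878  0.0172  0.0056]
crop 232 147
crop 237 142
7.1 [0.4977 0.1078 0.0688] [[-0.7308  0.6822  0.0234]
 [ 0.6825  0.7308  0.0088]
 [-0.0111  0.0224 -0.9997]] [ 0.508  -0.0275 -0.404 ] [-0.3706 -0.046  -0.0471] 0.15966452721332994 [  30.6646   20.2483  -28.308     0.3926  -40.0329 -163.9969]
```

View pics/m5.png

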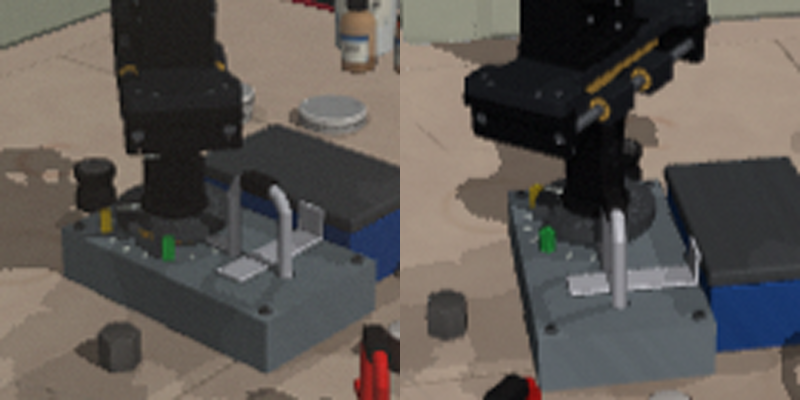

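View pics/w5.png

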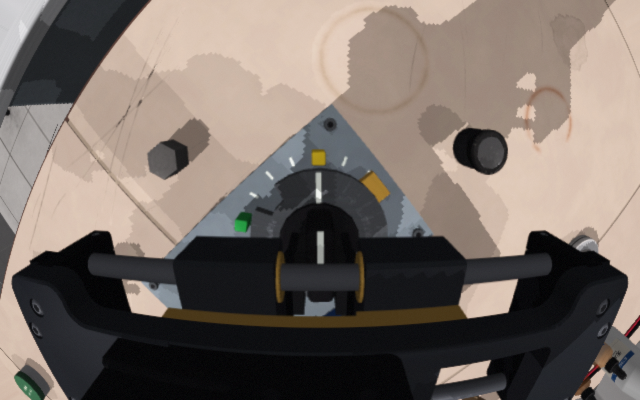

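Call:
servo_tool --deltas '[{"slide": [0, 0, 0], "spin": 0}, {"slide": [0, 0, 0], "spin": 0}, {"slide": [0, 0, 0], "spin": 0}]'

```text
time_s: 7.4
tcp_pos: [0.4977, 0.1077, 0.0687]
ee_rot: [[-0.731, 0.682, 0.023], [0.682, 0.731, 0.009], [-0.011, 0.022, -1.0]]
wrist_force: [0.6, -0.2, -0.9]
gripper_width: 0.155
```

Call:
servo_tool --deltas '[{"slide": [0, 0, 0], "spin": -0.5}, {"slide": [0, 0, 0], "spin": -0.6}, {"slide": [0, 0, 0], "spin": -0.6}, {"slide": [0, 0, 0], "spin": -0.6}, {"slide": [0, 0, 0], "spin": -0.6}, {"slide": [0, 0, 0], "spin": -0.6}, {"slide": [0, 0, 0], "spin": -0.6}, {"slide": [0, 0, 0], "spin": -0.6}]'

```text
time_s: 8.2
tcp_pos: [0.4983, 0.1088, 0.0688]
ee_rot: [[-0.997, 0.076, 0.026], [0.076, 0.997, 0.013], [-0.024, 0.015, -1.0]]
wrist_force: [1.9, -0.6, -1.5]
gripper_width: 0.17
```

```bash
python3 dt.py
```

```text
8.2 [0.4983 0.1088 0.0688] dial in tool/25mm [0.0338 0.0053 0.051 ] yaw y 85.6374550577863 z [ 0.0255  0.0128 -0.9996] [ 1.8611 -0.6117 -1.4909] [-0.3545 -0.2651 -0.6692]
```

Call:
servo_tool --deltas '[{"slide": [0, 0, 0], "spin": -0.6}, {"slide": [0, 0, 0], "spin": -0.6}, {"slide": [0, 0, 0], "spin": -0.6}, {"slide": [0, 0, 0], "spin": -0.6}, {"slide": [0, 0, 0], "spin": -0.6}, {"slide": [0, 0, 0], "spin": -0.6}, {"slide": [0, 0, 0], "spin": -0.6}, {"slide": [0, 0, 0], "spin": -0.5}, {"slide": [0, 0, 0], "spin": -0.4}, {"slide": [0, 0, 0], "spin": 0}]'

```text
time_s: 9.2
tcp_pos: [0.4971, 0.1097, 0.0688]
ee_rot: [[-0.792, -0.61, 0.026], [-0.609, 0.793, 0.018], [-0.032, -0.001, -0.999]]
wrist_force: [1.1, -1.2, -1.7]
gripper_width: 0.16
```

```bash
python3 dt.py; python3 shot.py 6
```

```text
9.2 [0.4971 0.1097 0.0688] dial in tool/25mm [ 0.0041 -0.0321  0.0533] yaw y 127.57215703014968 z [ 0.0261  0.0184 -0.9995] [ 1.1037 -1.1967 -1.7156] [-0.174  -0.1246  0.0596]
crop 232 147
crop 237 142
9.35 [0.4971 0.1097 0.0688] [[-0.7928 -0.6089  0.026 ]
 [-0.6087  0.7932  0.0182]
 [-0.0317 -0.0014 -0.9995]] [ 1.024  -0.4373 -1.5204] [-0.0482  0.0339  0.0051] 0.15598330128992902 [ 30.6514  20.1183 -28.2927  -0.2162 -39.7758 -82.9736]
```

View pics/w6.png

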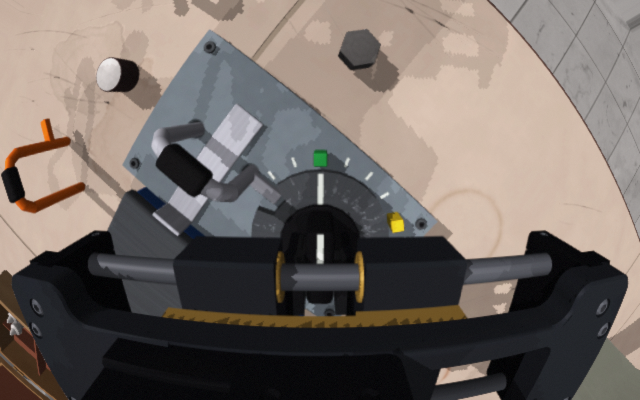

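View pics/m6.png

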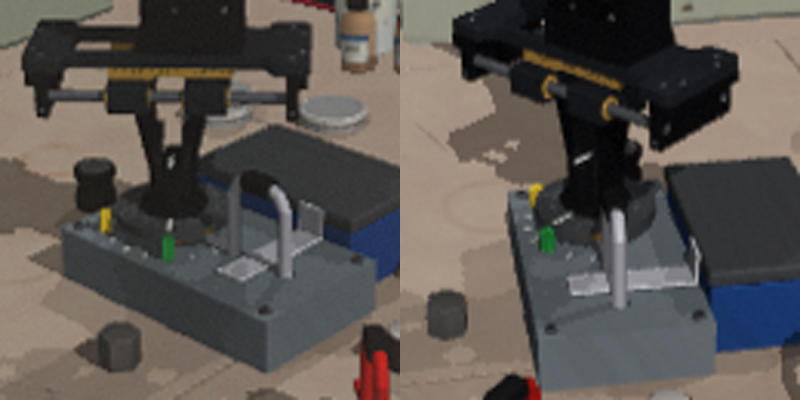

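Call:
servo_tool --deltas '[{"slide": [0, 0, 0], "spin": 0}, {"slide": [0, 0, 0], "spin": 0}]'

```text
time_s: 9.55
tcp_pos: [0.4971, 0.1097, 0.0689]
ee_rot: [[-0.793, -0.608, 0.026], [-0.608, 0.794, 0.018], [-0.032, -0.001, -0.999]]
wrist_force: [0.2, -1.4, -0.7]
gripper_width: 0.157
```

Call:
servo_tool --deltas '[{"slide": [0, 0, 0], "spin": 0}, {"slide": [0, 0, 0], "spin": 0}, {"slide": [0, 0, 0], "spin": 0}, {"slide": [0, 0, 0], "spin": 0}, {"slide": [0, 0, -0.3], "spin": 0}, {"slide": [0, 0, -0.6], "spin": 0}, {"slide": [0, 0, -0.7], "spin": 0}, {"slide": [0, 0, -0.7], "spin": 0}, {"slide": [0, 0, -0.4], "spin": 0}, {"slide": [0, 0, -0.2], "spin": 0}]' --gripper 140

```text
time_s: 10.55
tcp_pos: [0.495, 0.1084, 0.1458]
ee_rot: [[-0.793, -0.608, 0.026], [-0.608, 0.794, 0.018], [-0.032, -0.002, -1.0]]
wrist_force: [-0.4, 0.4, 0.6]
gripper_width: 0.452
```

```bash
python3 dt.py; python3 shot.py 7
```

```text
10.55 [0.495  0.1084 0.1458] dial in tool/25mm [ 0.0052 -0.0373  3.1342] yaw y 127.46511165812979 z [ 0.026   0.0179 -0.9995] [-0.3994  0.449   0.5874] [-0.0617  0.0578  0.0207]
crop 232 147
crop 237 142
10.7 [0.4945 0.1082 0.1445] [[-0.7935 -0.6081  0.0243]
 [-0.6079  0.7939  0.0172]
 [-0.0298 -0.0012 -0.9996]] [-0.3717 -0.2241 -0.4598] [-0.0115  0.1036  0.0044] 0.44873818422839457 [ 30.6584  14.0897 -23.4949  -0.1758 -50.7139 -83.0951]
```

View pics/w7.png

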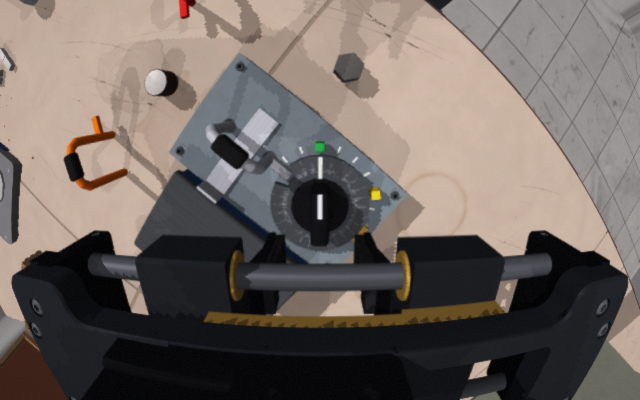

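Call:
servo_tool --deltas '[{"slide": [0, 0, 0], "spin": -0.6}, {"slide": [0, 0, 0], "spin": -1}, {"slide": [0, 0, 0], "spin": -1}, {"slide": [0, 0, 0], "spin": -1}, {"slide": [0, 0, 0], "spin": -1}, {"slide": [0, 0, 0], "spin": -1}, {"slide": [0, 0, 0], "spin": -0.6}, {"slide": [0.4, 0, 0], "spin": 0}, {"slide": [0.8, 0, 0], "spin": 0}, {"slide": [0.8, 0, 0], "spin": 0}]'

```text
time_s: 11.7
tcp_pos: [0.4879, 0.0552, 0.1336]
ee_rot: [[-0.018, -1.0, 0.005], [-1.0, 0.018, 0.009], [-0.009, -0.004, -1.0]]
wrist_force: [0.4, 0.5, 0.2]
gripper_width: 0.451
```

Call:
servo_tool --deltas '[{"slide": [0.6, 0, 0], "spin": 0}, {"slide": [0.3, 0, 0], "spin": 0}, {"slide": [0.1, 0, 0], "spin": 0}, {"slide": [0, 0, 0], "spin": 0}, {"slide": [0, 0, 0], "spin": 0}]'

```text
time_s: 12.2
tcp_pos: [0.4852, 0.0257, 0.1309]
ee_rot: [[-0.029, -1.0, -0.001], [-1.0, 0.029, 0.007], [-0.007, 0.001, -1.0]]
wrist_force: [0.4, -0.5, 0.2]
gripper_width: 0.456
```

```bash
sed -e 's/dial in/shackle in/; s/.4975,.109,.0675/.4935,.0280,.080/' dt.py > st.py; python3 st.py; python3 shot.py 8; python3 st.py
```

```text
12.2 [0.4852 0.0257 0.1309] shackle in tool/25mm [-0.0884 -0.3337  2.0367] yaw y 178.36424640415078 z [-0.0011  0.007  -1.    ] [ 0.3972 -0.5484  0.2105] [0.0037 0.0957 0.0557]
crop 232 147
crop 237 142
12.35 [0.4853 0.0259 0.1311] [[-0.0277 -0.9996 -0.0008]
 [-0.9996  0.0277  0.007 ]
 [-0.007   0.001  -1.    ]] [ 0.2582  0.1702 -0.4308] [0.025  0.0752 0.0342] 0.4520930863092878 [ 21.9976  13.9441 -25.9025  -0.5076 -50.0448 -23.2583]
12.35 [0.4853 0.0259 0.1311] shackle in tool/25mm [-0.0773 -0.3292  2.0423] yaw y 178.41387572310776 z [-0.0008  0.007  -1.    ] [ 0.2582  0.1702 -0.4308] [0.025  0.0752 0.0342]
```

View pics/w8.png

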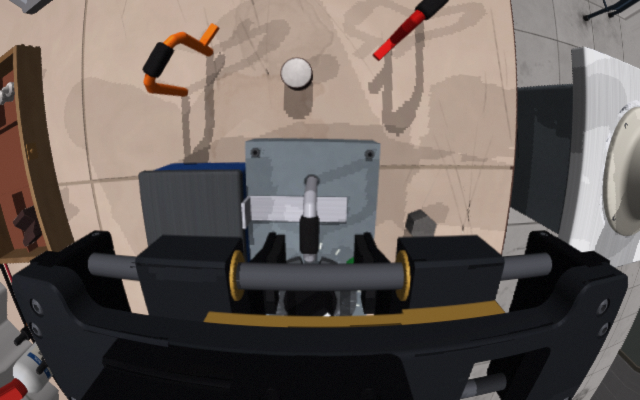

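View pics/m8.png

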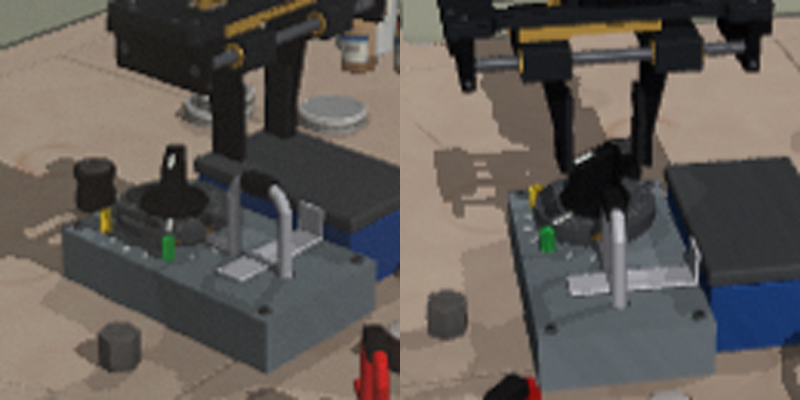

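```bash
python3 - <<'E'
from h import *
np.set_printoptions(precision=4,suppress=True)
W=np.load("c8.npy",allow_pickle=True).item()["W"]
a=W["frame"][170:280,250:380,::-1];cv2.imwrite("pics/w8z.png",cv2.resize(a,None,fx=5,fy=5,interpolation=2))
print([wplane(W,p,.1055) for p in ((301,217),(319,217),(301,253),(319,253))])
E
```

```text
[array([0.4982, 0.0144, 0.1055]), array([0.4867, 0.0147, 0.1055]), array([0.4995, 0.0397, 0.1055]), array([0.4875, 0.04  , 0.1055])]
```

View pics/w8z.png

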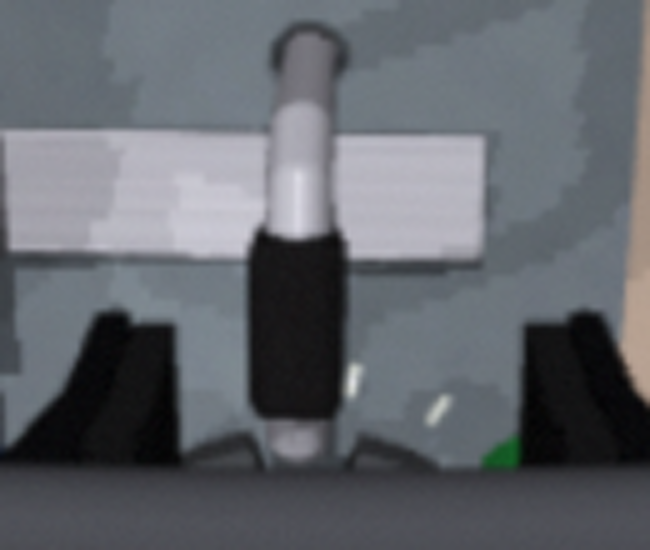

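Call:
servo_tool --deltas '[{"slide": [-0.05, -0.2, 0.2], "spin": 0.12}, {"slide": [-0.03, -0.12, 0.4], "spin": 0}, {"slide": [0, 0, 0.5], "spin": 0}, {"slide": [0, 0, 0.3], "spin": 0}, {"slide": [0, 0, 0.1], "spin": 0}, {"slide": [0, 0, 0], "spin": 0}]'

```text
time_s: 12.95
tcp_pos: [0.4947, 0.0296, 0.0899]
ee_rot: [[-0.044, -0.999, -0.001], [-0.999, 0.044, 0.007], [-0.007, 0.002, -1.0]]
wrist_force: [-0.3, -1.2, -0.2]
gripper_width: 0.452
```

```bash
python3 st.py
```

```text
12.95 [0.4947 0.0296 0.0899] shackle in tool/25mm [0.0672 0.0426 0.3955] yaw y 177.46889000353823 z [-0.0013  0.0068 -1.    ] [-0.2663 -1.2322 -0.1712] [-0.0248  0.0799  0.0194]
```

Call:
servo_tool --deltas '[{"slide": [0.05, 0.04, 0.15], "spin": 0}, {"slide": [0, 0, 0.2], "spin": 0}, {"slide": [0, 0, 0.05], "spin": 0}, {"slide": [0, 0, 0], "spin": 0}]'

```text
time_s: 13.35
tcp_pos: [0.494, 0.0284, 0.0797]
ee_rot: [[-0.044, -0.999, 0.0], [-0.999, 0.044, 0.007], [-0.007, 0.0, -1.0]]
wrist_force: [-0.2, 0.8, -0.1]
gripper_width: 0.45
```

```bash
python3 st.py; python3 shot.py 9; python3 st.py
```

```text
13.35 [0.494  0.0284 0.0797] shackle in tool/25mm [ 0.0188  0.0208 -0.0115] yaw y 177.4720859202403 z [ 0.0002  0.0072 -1.    ] [-0.1722  0.7548 -0.1378] [0.0223 0.129  0.017 ]
crop 232 147
crop 237 142
13.5 [0.4942 0.0285 0.08  ] [[-0.0441 -0.999   0.0007]
 [-0.999   0.0441  0.0075]
 [-0.0075 -0.0004 -1.    ]] [-0.2987  0.6284  0.4823] [0.0232 0.0773 0.0137] 0.4547425899232412 [ 21.8876  18.7171 -28.2083  -0.5596 -42.8786 -24.0064]
13.5 [0.4942 0.0285 0.08  ] shackle in tool/25mm [ 0.0233  0.0287 -0.0004] yaw y 177.47166787101426 z [ 0.0007  0.0075 -1.    ] [-0.2987  0.6284  0.4823] [0.0232 0.0773 0.0137]
```

View pics/m9.png

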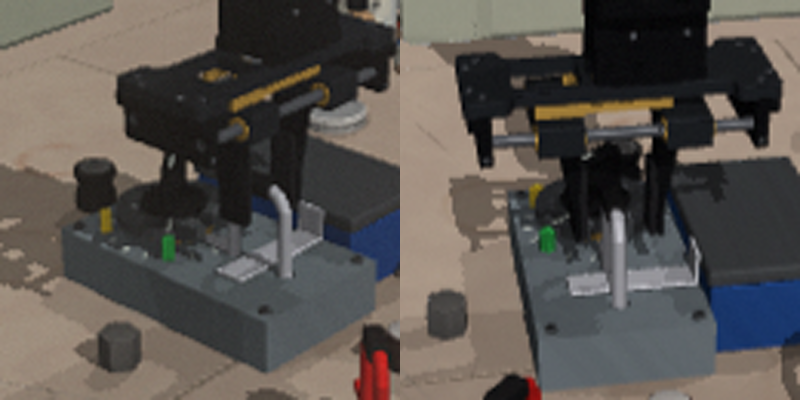

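View pics/w9.png

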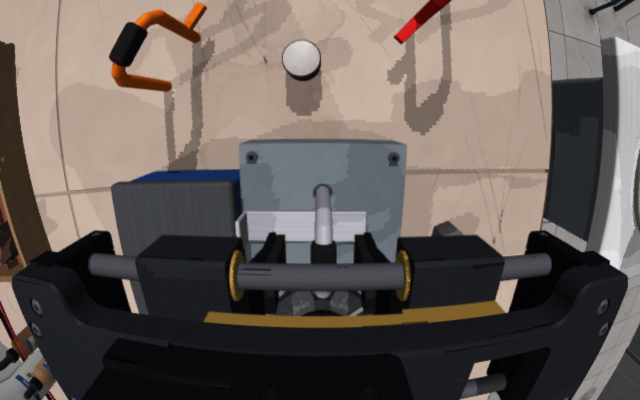

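Call:
servo_tool --deltas '[{"slide": [0, 0.02, 0], "spin": 0}, {"slide": [0, 0, 0], "spin": 0}, {"slide": [0, 0, 0], "spin": 0}, {"slide": [0, 0, 0], "spin": 0}]' --gripper 255

```text
time_s: 13.9
tcp_pos: [0.494, 0.0287, 0.0806]
ee_rot: [[-0.044, -0.999, 0.002], [-0.999, 0.044, 0.008], [-0.008, -0.002, -1.0]]
wrist_force: [-0.0, -0.1, -0.8]
gripper_width: 0.174
```

```bash
python3 st.py
```

```text
13.9 [0.494  0.0287 0.0806] shackle in tool/25mm [0.0281 0.02   0.0223] yaw y 177.48193915517686 z [ 0.0019  0.0078 -1.    ] [-0.0116 -0.0983 -0.7619] [-0.0064  0.1588  0.0369]
```

Call:
servo_tool --deltas '[{"slide": [0, 0, -0.1], "spin": 0}, {"slide": [0, 0, -0.15], "spin": 0}, {"slide": [0, 0, -0.15], "spin": 0}]'

```text
time_s: 14.2
tcp_pos: [0.4929, 0.0283, 0.0902]
ee_rot: [[-0.044, -0.999, -0.001], [-0.999, 0.044, 0.007], [-0.007, 0.001, -1.0]]
wrist_force: [-0.5, -0.3, -1.2]
gripper_width: 0.148
```

Call:
servo_tool --deltas '[{"slide": [0, 0, -0.2], "spin": 0}, {"slide": [0, 0, -0.3], "spin": 0}, {"slide": [0, 0, -0.4], "spin": 0}, {"slide": [0, 0, -0.5], "spin": 0}, {"slide": [0, 0, -0.6], "spin": 0}, {"slide": [0, 0, -0.7], "spin": 0}, {"slide": [0, 0, -0.8], "spin": 0}, {"slide": [0, 0, -0.8], "spin": 0}, {"slide": [0, 0, -0.8], "spin": 0}, {"slide": [0, 0, -0.7], "spin": 0}]'

```text
time_s: 15.2
tcp_pos: [0.4911, 0.0266, 0.2455]
ee_rot: [[-0.045, -0.999, -0.002], [-0.999, 0.045, 0.007], [-0.007, 0.002, -1.0]]
wrist_force: [-0.2, 0.8, -2.4]
gripper_width: 0.146
```

Call:
servo_tool --deltas '[{"slide": [0, 0, -0.5], "spin": 0}, {"slide": [0, 0, -0.4], "spin": 0}, {"slide": [0, 0, -0.3], "spin": 0}, {"slide": [0, 0, -0.2], "spin": 0}, {"slide": [0, 0, -0.1], "spin": 0}, {"slide": [0, 0, 0], "spin": 0}, {"slide": [0, 0, 0], "spin": 0}, {"slide": [0, 0, 0], "spin": 0}]'

```text
time_s: 16.0
tcp_pos: [0.4905, 0.0261, 0.2886]
ee_rot: [[-0.045, -0.999, 0.002], [-0.999, 0.045, 0.009], [-0.01, -0.002, -1.0]]
wrist_force: [0.1, 0.8, -1.7]
gripper_width: 0.145
```

```bash
python3 shot.py 10; python3 - <<'E'
import cv2
a=[cv2.imread("pics/w10.png")]
from h import *
C=np.load("c10.npy",allow_pickle=True).item()
for k in "SD":cv2.imwrite(f"pics/full{k}10.png",C[k]["frame"][:,:,::-1])
E
```

```text
crop 232 147
crop 237 142
16.15 [0.4906 0.0261 0.2887] [[-0.045  -0.999   0.0025]
 [-0.9989  0.045   0.0095]
 [-0.0096 -0.002  -1.    ]] [-0.6404 -0.5387 -1.7834] [0.0209 0.112  0.01  ] 0.14726624780335343 [ 21.7303   6.2435 -11.0969  -0.4742 -72.3287 -24.165 ]
```

View pics/fullS10.png

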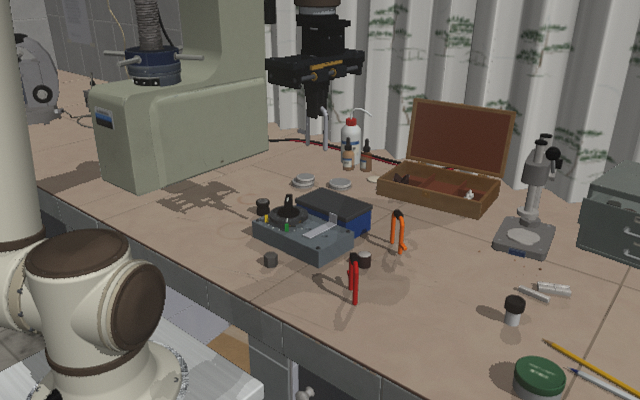

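View pics/fullD10.png

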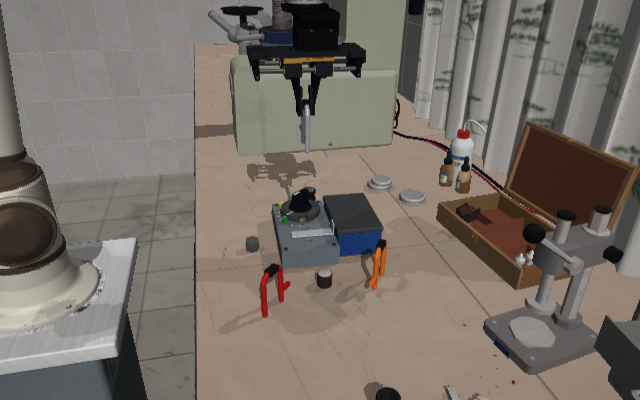

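View pics/w10.png

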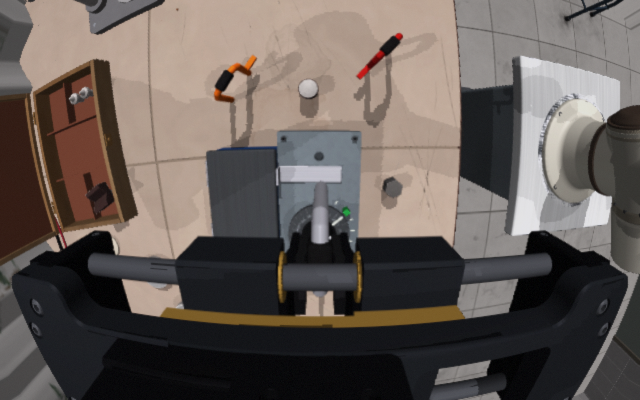

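View pics/m10.png

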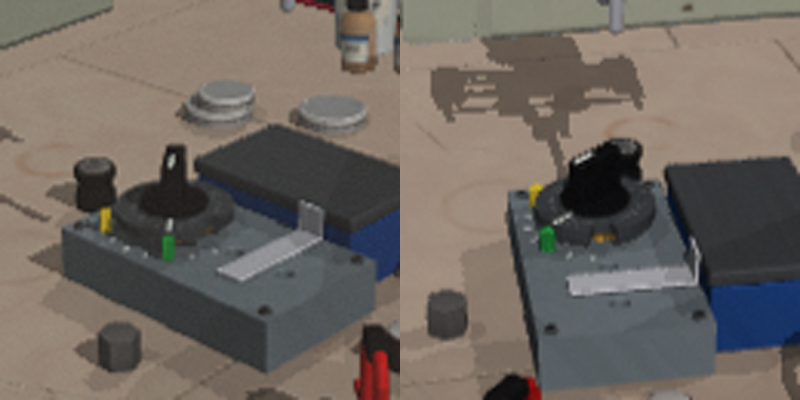

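The side view shows the shackle hanging vertically in the fingers at (306,130), clear of the lock. The pointer is still at the green mark, and the bystanders have not moved. The arm is still, so I'm handing the job in.

```bash
python3 -c "
from h import *
s=sense();print(s['tcp_pos'],s['joint_velocities'],s['gripper_width'])
r.finish_job()
s=sense();print(s['time_s'],s['tcp_pos'],s['gripper_width'])"
```

```text
[0.49063464 0.02613087 0.28872336] [ 0.04478393 -0.09702956  0.16327511  0.0292827  -0.02303977 -0.01683629] 0.14726624780335343
the job is handed in; nothing more can be done
the job is handed in; nothing more can be done
```

I opened the lock and handed the job in at about 16 s of the 54 s allowed. It reported no verdict.

**What I did:**
- I turned the dial to the yellow mark and held it there for about half a second.
- I turned it back to the green mark, paused there about 0.35 s, and let go.
- I then pinched the shackle's pad, pulled it straight up and held it above the lock.

**Last checks before handing in:**
- **Shackle:** its pad is about 0.31 m above the worktop, worked out from the tool height. The tool is upright within about 0.6°. The gripper opening of about 13 mm matches the pad, and the wrist force is roughly the shackle's weight plus sensor noise.
- **Stillness:** the arm was still apart from small joint speeds (under 0.2°/s).
- **Lock and surroundings:** the pictures show the pointer still at the green mark, the holes empty and the small loose things where they were.

**What disagreed:**
- **Camera positions:** the wrist camera and the fixed cameras placed the lock about 3 mm apart. I used a value between them, and both grasps closed well.
- **Tool tilt:** the tool drifted to about 1.5° of tilt while turning the dial. It came back to near vertical before I gripped the shackle.
- **Turning back:** there was a brief twisting load of 0.67 N m partway through the turn back. The dial still ended at the green mark.

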